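# Line up the dressing jars by height beside the handpiece stand

### The arm

A 6-joint arm with a two-finger parallel gripper is mounted at the origin on the work surface. World frame = base frame: x ahead of the robot, y to its left, z up, the work surface at z = 0. Lengths are in mm, angles in rad, forces in N, time in s.
With the tool pointing down it reaches from about 350 to 975 mm from the base axis. Payload 7.1 kg.
Tool frame: the origin (TCP) lies on the centre line of the jaws, within the pads' length; the fingertips stand ctrl.tcp_to_tips ahead of it and the grasp point (between the pads) is the TCP (ctrl.tcp_to_tips is the distance from the TCP to the fingertips, in mm); z points along the fingers, y is the line along which they close (so a half turn about z gives the same grasp; the last joint's range is limited). The gripper opens to 88 mm and grips with 3 to 60 N. Pads are 20 mm wide; open, the fingers measure 115 mm over their backs; the gripper's body (75 mm by 178 mm) begins 61 mm behind the grasp point.
Start: joints at [-1.292, 0.423, 1.63, -0, 1.089, -0.019], TCP at [183.404, -597.468, 217.275] pointing down, gripper open.
Joint ranges: [-3, 3], [-0.9, 2.11], [0.09, 2.58], [-1.31, 4.45], [0.11, 2.69], [-2.54, 2.54]. Speed limits (rad/s): [2.39, 2.39, 3.01, 3.14, 3.14, 3.14].

### API

Orientations are given as [roll, pitch, yaw] about the fixed x, y, z axes, in that order (R = Rz(yaw) Ry(pitch) Rx(roll)).
In Python, from plant import ctrl, capture, get_calibration, order, silhouettes, spot_point gives the robot as it stands.
- The arm moves only by the tool jog_arm, never from a script. Its argument "targets" is a list of rows, each a list of 3 entries, a list of its own where there are three numbers: the shift along the tool's x, y, z in mm, then the turn about the tool's z in rad, then the finger opening in mm, from 0 to 87.8. In form: [[[tx, ty, tz], roll, jaw], ...]. A call has exactly 8 rows; each row is the pose to reach, as a shift and turn from the pose commanded when the call began, along the tool's axes at that moment; what a row does not reach only later rows make up. A row lasts 1/10 s, in which the tool goes at most 50 mm and 8.59 degrees, less where a joint would pass 70% of its speed; a pose out of reach is approached as far as the arm can. A call with a gripper value outside its range is refused whole. The fingers move at their own pace and stop on an object; "force" is the grip in N (left out, the last holds). Time passes only in rows, so rows that repeat a pose let the fingers close, or fill a call up. It gives the time, the measured TCP pose, the force, the opening and the grip force at its end, in the units of the state.
- ctrl.get_state(): the state, without advancing time (a new reading comes with each control period).
- capture(name): name is "scene" or "top"; returns the picture (400x640x3 uint8, blue, green, red); there is no depth.
- get_calibration(name): a dict with "vertical_fov" (degrees; the focal length in pixels is half the picture's height over the tangent of half this angle, whatever the lens; pixels are square), "cx", "cy" (the principal point, pixels), "eye" and "attitude" of the camera in the world. Camera axes: x right, y down, z forward; pixel columns grow to the right and rows downward; lengths in mm; the calibration is good to about 2 mm. A picture is of the moment at which its call begins. get_calibration takes no time and is no camera call.
- order.hand_in(): hands the job in; it is judged then, once.
Trained networks look in the newest picture that a camera, given by its name, has taken for a name from the list of things; names that differ only in an ending like _2 or _b are one class to them, and where a whole thing is asked for, a point or a joint stands for the part that bears it (a point fixed in the world has none). Each returns a list of dicts, best first, with "score" (0 to 1); they miss things now and then, are a little off and sometimes report something else, mostly with a low value. They report only what shows in the picture. A call takes as long as a camera call. They do not tell look-alikes from the thing itself.
- silhouettes(name, camera): "pixels" (400x640 bool, what is visible of it) and "rect" ([centre column, centre row, width, height] in pixels, round what is visible of it).
- spot_point(name, camera): "pixel" ([column, row] in pixels: a listed point, or the origin of a listed thing).
The state is a dict: "time_s": time; "joints": joint angles; "qvel": joint speeds; "effort": joint torques, N m; "tcp_pos": TCP position; "tool_rot": TCP orientation; "force": force on the tool from outside, world axes, zero at the start; "torque": the same for the moment, N m; "gripper_width": finger opening in mm; "gripper_force": force on a finger pad.
Only numpy, scipy, OpenCV 4.12 (cv2) and the standard library are available. Lean on these libraries where they do the work, as an engineer would, in place of code of your own. Each camera call takes 0.05 s, during which the arm holds its last target. There are 200 camera calls.

### The job

Tidy the four steel dressing jars onto the strip of black rubber rests: one jar standing upright in the middle of each rest, in order of height, with the tallest on the rest next to the handpiece stand and the shortest at the other end. Keep the jars upright all the while and set them down gently.

Things in the scene. Friction and masses are not known exactly. Their poses are not given: they have to be found in the camera images.
- jar_p: shortest of four closed round stainless steel dressing jars, standing upright on the table: 56 mm tall overall, straight smooth wall 42 mm in diameter up to 30 mm, above it a fixed lid with a black knob 16 mm across on top. Origin: centre of its underside; z up
- jar_q: second shortest of four closed round stainless steel dressing jars, standing upright on the table: 74 mm tall overall, straight smooth wall 47 mm in diameter up to 48 mm, above it a fixed lid with a black knob 16 mm across on top. Origin: centre of its underside; z up
- jar_r: second tallest of four closed round stainless steel dressing jars, standing upright on the table: 92 mm tall overall, straight smooth wall 52 mm in diameter up to 66 mm, above it a fixed lid with a black knob 16 mm across on top. Origin: centre of its underside; z up
- jar_s: tallest of four closed round stainless steel dressing jars, standing upright on the table: 110 mm tall overall, straight smooth wall 57 mm in diameter up to 84 mm, above it a fixed lid with a black knob 16 mm across on top. Origin: centre of its underside; z up
- rest_a: one of four identical flat round black rubber rests, 70 mm in diameter, 2 mm thick, fixed on the aluminium strip about 85 mm apart; the letter says nothing about its place in the row. Origin: centre of its underside; its top is 2 mm higher, 8 mm above the table
- rest_b: one of four identical flat round black rubber rests, 70 mm in diameter, 2 mm thick, fixed on the aluminium strip about 85 mm apart; the letter says nothing about its place in the row. Origin: centre of its underside; its top is 2 mm higher, 8 mm above the table
- rest_c: one of four identical flat round black rubber rests, 70 mm in diameter, 2 mm thick, fixed on the aluminium strip about 85 mm apart; the letter says nothing about its place in the row. Origin: centre of its underside; its top is 2 mm higher, 8 mm above the table
- rest_d: one of four identical flat round black rubber rests, 70 mm in diameter, 2 mm thick, fixed on the aluminium strip about 85 mm apart; the letter says nothing about its place in the row. Origin: centre of its underside; its top is 2 mm higher, 8 mm above the table
- row: fixed flat aluminium strip 360 mm long, 85 mm wide, 6 mm thick, lying on the table with the four rests along it. Origin: centre of its underside; y runs along its length, x across it, z up
- stand: fixed handpiece stand, standing just beyond one end of the strip (either end; a low closed steel box, 51 mm high with its handle, stands beyond the other): clear block on a black foot, 100 mm by 60 mm and 36 mm high, with three metal dental handpieces upright in it, up to 110 mm above the table. Origin: centre of its underside; x along its 100 mm side, across the strip's length
Not all that is in view belongs to the job. What is shaped like the jar_p but green is not meant. What is shaped like the jar_s but yellow is not meant.

How it is judged:
By the outcome, as a careful person would: the job done as asked, in the order asked, and still so for the second after the job is handed in, with the robot touching nothing.
It also fails if it takes over 99 s, if anything falls off the work surface, if the arm or the gripper's body presses on something with over 40 N, if the wrist force passes 120 N, or if a joint passes its speed limit or range.

## Working session

There is one attempt and no reset: what is moved stays moved. The work goes in short steps, Python scripts to look and compute and a tool call to move; the robot and the scene stay as the last step left them, time stands still between calls to the robot, and variables do not carry over. Pictures are saved under pics/ and viewed, at most 14 in all, crops included, and the job is handed in when it is done.

Besides the shell and the picture viewer there is one more tool, called after "Emit:" as name(argument=value, ...), one argument or row to a line, values as JSON. jog_arm: Moves the arm, as the interface text tells. Its arguments: {"type":"object","properties":{"targets":{"type":"array","items":{"type":"array"}},"force":{"type":"number"}},"required":["targets"]}

```bash
mkdir -p pics; ls; python3 - <<'E'
from plant import *
import cv2,numpy as np
for n in("scene","top"):
    im=capture(n);cv2.imwrite(f"pics/{n}0.png",im)
    print(n,get_calibration(n))
    for o in("jar_p","jar_q","jar_r","jar_s","rest_a","row","stand"):
        print(o,[(np.round(d["pixel"]).tolist(),round(d["score"],2)) for d in spot_point(o,n)], [(np.round(d["rect"]).tolist(),round(d["score"],2)) for d in silhouettes(o,n)])
print(ctrl.get_state(),ctrl.tcp_to_tips)
E
```

```text
pics
scene {'vertical_fov': 43.158478079160204, 'cx': 330.10477697115596, 'cy': 199.7475798281848, 'eye': array([1614.86107384,  641.42717184,  888.09887485]), 'attitude': array([-2.16038253e+00, -2.36586711e-04,  2.09478006e+00])}
jar_p [([463.0, 229.0], 0.78), ([366.0, 207.0], 0.74), ([428.0, 214.0], 0.64), ([245.0, 168.0], 0.64), ([337.0, 225.0], 0.64), ([268.0, 172.0], 0.62), ([312.0, 192.0], 0.53)] [([465.0, 217.0, 28.0, 39.0], 0.85), ([367.0, 197.0, 15.0, 30.0], 0.81), ([434.0, 202.0, 21.0, 39.0], 0.74), ([312.0, 181.0, 10.0, 26.0], 0.66), ([269.0, 165.0, 13.0, 19.0], 0.54), ([243.0, 161.0, 14.0, 18.0], 0.5)]
jar_q [([463.0, 229.0], 0.78), ([366.0, 207.0], 0.74), ([428.0, 214.0], 0.64), ([245.0, 168.0], 0.64), ([337.0, 225.0], 0.64), ([268.0, 172.0], 0.62), ([312.0, 192.0], 0.53)] [([465.0, 217.0, 28.0, 39.0], 0.85), ([367.0, 197.0, 15.0, 30.0], 0.81), ([434.0, 202.0, 21.0, 39.0], 0.74), ([312.0, 181.0, 10.0, 26.0], 0.66), ([269.0, 165.0, 13.0, 19.0], 0.54), ([243.0, 161.0, 14.0, 18.0], 0.5)]
jar_r [([463.0, 229.0], 0.78), ([366.0, 207.0], 0.74), ([428.0, 214.0], 0.64), ([245.0
[... 3261 characters left out ...]
4.0], 0.59)]
{'time_s': 1.5, 'joints': array([-1.29196574e+00,  4.23061225e-01,  1.62991697e+00,  1.67889637e-05,
        1.08860177e+00, -1.89895527e-02]), 'qvel': array([ 0.00293791, -0.00068606, -0.00083737,  0.00124737,  0.00076832,
       -0.00050318]), 'effort': array([ 2.55488812e-03, -5.44562888e+01, -2.74036878e+01,  6.44596154e-02,
        1.69005780e-02, -2.55945366e-05]), 'tcp_pos': array([ 183.4270126 , -597.45321737,  217.2926086 ]), 'tool_rot': array([ 3.14157969e+00, -1.46311844e-05,  2.97812357e-01]), 'force': array([-0.31696612, -0.21955479, -0.49062092]), 'torque': array([ 0.01772559,  0.01601226, -0.0464884 ]), 'gripper_force': 0.0, 'gripper_width': 88.0023963921877} 19.0
```

View pics/top0.png

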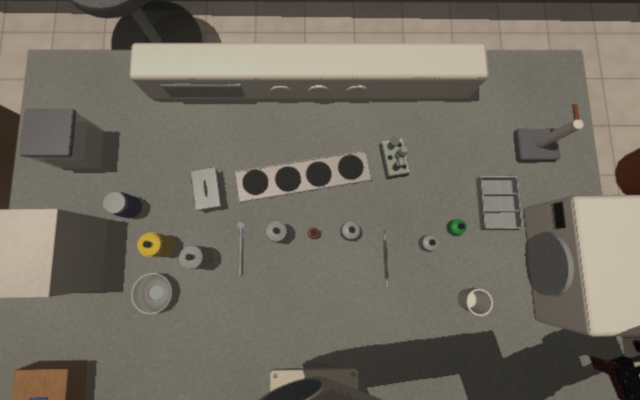

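View pics/scene0.png

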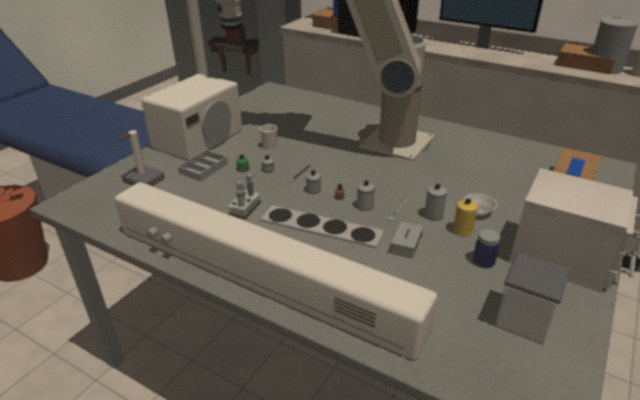

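```bash
cat > h.py <<'E'
from plant import *
import cv2,numpy as np
from scipy.spatial.transform import Rotation as R
from scipy.optimize import least_squares
def cam(n):
    c=get_calibration(n);f=200/np.tan(np.radians(c["vertical_fov"]/2))
    return f,c["cx"],c["cy"],np.array(c["eye"]),R.from_euler("xyz",c["attitude"]).as_matrix()
def proj(P,n):
    f,cx,cy,e,M=cam(n);q=(np.atleast_2d(P)-e)@M
    return np.c_[cx+f*q[:,0]/q[:,2],cy+f*q[:,1]/q[:,2]]
def back(p,z,n):
    f,cx,cy,e,M=cam(n);d=M@np.array([(p[0]-cx)/f,(p[1]-cy)/f,1]);return (e+d*(z-e[2])/d[2])[:2]
E
python3 - <<'E'
from h import *
t=cv2.imread("pics/top0.png");s=cv2.imread("pics/scene0.png")
J={"p":(429,243,268,160,56),"q":(351,230,314,177,74),"r":(277,231,366,186,92),"s":(191,257,436,193,110)}
rows=[]
for k,(a,b,c,d,H) in J.items():
    r=[]
    for im,u,v in((t,a,b),(s,c,d)):
        cr=cv2.resize(im[v-16:v+16,u-20:u+20],None,fx=9,fy=9,interpolation=cv2.INTER_CUBIC);
        for i in range(0,40,10):cv2.putText(cr,str(u-20+i),(i*9,10),0,.35,(0,255,255));cv2.line(cr,(i*9,12),(i*9,16),(0,255,255))
        for i in range(6,32,10):cv2.putText(cr,str(v-16+i),(0,i*9+4),0,.35,(0,255,255))
        r.append(cr[:,:360])
    rows.append(np.vstack(r))
m=np.hstack(rows);m=cv2.resize(m,None,fx=.55,fy=.55,interpolation=cv2.INTER_AREA);cv2.imwrite("pics/m1.png",m);print(m.shape)
for k,(a,b,c,d,H) in J.items():print(k,back((a,b),H,"top"),back((c,d),H,"scene"))
for n in("top","scene"):
    capture(n)
    for d in silhouettes("rest_a",n):
        ys,xs=np.nonzero(d["pixels"]);print(n,d["score"].__round__(2),xs.mean(),ys.mean(),back((xs.mean(),ys.mean()),8,n))
g=cv2.cvtColor(t,cv2.COLOR_BGR2GRAY)
for u,v in((255,182),(288,179),(319,173),(351,167)):
    c=255-g[v-16:v+17,u-16:u+17];_,l,st,ce=cv2.connectedComponentsWithStats((c>215).astype(np.uint8));i=l[16,16];print(st[i],ce[i]+[u-16,v-16],back(ce[i]+[u-16,v-16],8,"top"))
E
```

```text
(317, 792, 3)
p [ 413.40661894 -292.07002881] [ 434.48202334 -280.97057587]
q [446.94222904 -94.79587011] [476.14430068 -74.11150277]
r [445.30968101  85.55750389] [468.14933718 101.36176169]
s [386.20850518 282.60909934] [428.28537252 301.34711875]
top 0.95 350.34753363228697 166.44618834080717 [ 624.00922549 -105.51188798]
top 0.84 254.56954887218046 181.453007518797 [584.68256469 152.89323384]
top 0.8 286.5456389452333 178.06896551724137 [593.22893985  67.35866616]
top 0.67 317.37916666666666 173.48958333333334 [605.16356292 -15.74472913]
scene 0.83 335.13138686131384 226.55109489051094 [589.40057745  65.92951434]
scene 0.79 308.3065693430657 219.96715328467153 [600.87094079 -18.63985763]
scene 0.7 363.0863309352518 233.9928057553957 [580.28830738 152.10303948]
scene 0.66 279.7578125 214.92578125 [ 621.95264112 -106.29048003]
[   0    0   33   33 1089] [255. 182.] [583.17737798 151.72385987]
[   0    0   33   33 1089] [288. 179.] [590.63873417  63.45633586]
[   0    0   33   33 1088] [319.00183824 173.00551471] [606.46645498 -20.14634866]
[   0    0   33   33 1088] [351.00551471 167.00459559] [ 622.43947101 -107.25778561]
```

View pics/m1.png

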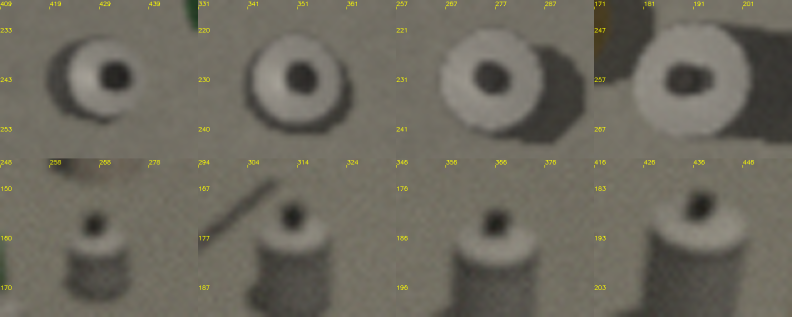

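```bash
python3 - <<'E'
from h import *
K={"p":((432.4,242.4),(267.2,157.5),56),"q":((352,229.8),(313.2,172.8),74),"r":((276.4,230.8),(366.2,182.9),92),"s":((190.4,257),(437.6,187),110)}
for k,(a,b,H) in K.items():
    a=np.array(a)-.5;b=np.array(b)-.5;z=H-4
    s=least_squares(lambda P:np.r_[proj(P,"top")[0]-a,proj(P,"scene")[0]-b],[450,0,z])
    print(k,H,"top",back(a,z,"top").round(1),"scene",back(b,z,"scene").round(1),"tri",s.x.round(1),s.fun.round(1))
for n,L in(("top",((255,182),(288,179),(319,173),(351,167))),("scene",((363,234),(335,226),(308,220),(280,215)))):
    g=cv2.cvtColor(cv2.imread(f"pics/{n}0.png"),cv2.COLOR_BGR2GRAY)
    C=[]
    for u,v in L:
        w,h=(15,15) if n=="top" else (13,8)
        c=g[v-h:v+h+1,u-w:u+w+1];T,b=cv2.threshold(c,0,1,cv2.THRESH_BINARY_INV+cv2.THRESH_OTSU);_,l,st,ce=cv2.connectedComponentsWithStats(b)
        i=l[h,w];p=ce[i]+[u-w,v-h];C.append(back(p,8,n));print(n,T,st[i],p.round(1),C[-1].round(1))
    C=np.array(C);m=C.mean(0);d=np.linalg.svd(C-m)[2][0];d*=-np.sign(d[1]);print("centre",m,"dir",d,"along",((C-m)@d).round(1),"off",((C-m)@[-d[1],d[0]]).round(1), "tilt",np.arctan2(d[0],-d[1]))
    # fitted rests
    print((m+np.outer([-127.5,-42.5,42.5,127.5],d)).round(1))
E
```

```text
p 56 top [ 416.2 -300.9] scene [ 414.1 -301.5] tri [ 416.1 -300.3   53.4] [-0.1  0.  -0.1 -0. ]
q 74 top [449.  -96.5] scene [448.1 -96.2] tri [448.8 -96.3  70.4] [-0.1  0.  -0.1 -0. ]
r 92 top [447.3  88.5] scene [444.7  88.8] tri [447.   88.9  89.3] [-0.2  0.1 -0.3  0. ]
s 110 top [387.4 286.4] scene [387.7 290.3] tri [386.9 288.  104.4] [-0.5  0.2 -0.7  0.1]
top 101.0 [  3   2  25  26 513] [255.  181.7] [584.  151.7]
top 99.0 [  2   3  26  25 500] [287.6 178.6] [591.8  64.4]
top 97.0 [  2   4  25  25 489] [318.3 173.7] [604.7 -18.3]
top 91.0 [  2   3  26  25 484] [350.3 166.8] [ 623.  -105.2]
centre [600.86116767  23.15250189] dir [ 0.15064898 -0.98858732] along [-129.6  -42.2   41.5  130.3] off [ 2.7 -2.8 -2.5  2.6] tilt 0.1512247126117664
[[ 581.7  149.2]
 [ 594.5   65.2]
 [ 607.3  -18.9]
 [ 620.1 -102.9]]
scene 89.0 [  1   1  24  16 284] [362.5 234.6] [583.5 151.8]
scene 90.0 [  1   1  24  15 268] [334.7 226.3] [589.   64.3]
scene 92.0 [  2   1  23  15 258] [307.9 220.1] [602.  -19.2]
scene 91.0 [  2   2  23  15 244] [279.8 215.2] [ 622.8 -105.4]
centre [599.33038992  22.86759698] dir [ 0.15131141 -0.98848614] along [-129.9  -42.5   42.   130.4] off [ 3.9 -4.  -3.8  3.8] tilt 0.15189482377007493
[[ 580.   148.9]
 [ 592.9   64.9]
 [ 605.8  -19.1]
 [ 618.6 -103.2]]
```

Emit:
jog_arm(
  targets=[
    [[20,-14,0],-0.13,87],
    [[60,-42,0],-0.27,87],
    [[105,-73,0],-0.41,87],
    [[155,-108,0],-0.55,87],
    [[205,-143,0],-0.69,87],
    [[255,-178,0],-0.83,87],
    [[290,-202,0],-0.97,87],
    [[309,-215,0],-1.11,87],
  ],
  force=20,
)

```text
time_s: 2.5
tcp_pos: [414.8, -302.1, 217.6]
tool_rot: [3.141, 0.0, 1.413]
force: [0.9, -0.9, -0.4]
gripper_width: 87.1
gripper_force: 0.0
```

```bash
cat > d.py <<'E'
import sys
from h import *
# usage: d.py x y z : tool-frame shift and roll to target at yaw 1.722
s=ctrl.get_state();x=np.array([float(a) for a in sys.argv[1:4]])
M=R.from_euler("xyz",s["tool_rot"]).as_matrix()
print("t",round(s["time_s"],2),"pos",s["tcp_pos"].round(1),"rot",s["tool_rot"].round(3),"F",s["force"].round(1),"w",round(s["gripper_width"],1),"gf",round(s["gripper_force"],1))
print("shift",(M.T@(x-s["tcp_pos"])).round(1),"roll",round(s["tool_rot"][2]-1.722,3))
E
python3 d.py 415.7 -300.8 120
```

```text
t 2.5 pos [ 414.8 -302.1  217.6] rot [3.141 0.    1.413] F [ 0.9 -0.9 -0.4] w 87.1 gf 0.0
shift [ 1.5  0.7 97.6] roll -0.309
```

Emit:
jog_arm(
  targets=[
    [[0,0,10],-0.13,87],
    [[0,0,35],-0.26,87],
    [[0,0,65],-0.314,87],
    [[0,0,100],-0.314,87],
    [[0,0,135],-0.314,87],
    [[0,0,165],-0.314,87],
    [[0,0,183],-0.314,87],
    [[0,0,193],-0.314,87],
  ],
)

```text
time_s: 3.3
tcp_pos: [413.1, -303.3, 22.7]
tool_rot: [-3.14, -0.002, 1.722]
force: [-0.1, 0.7, 0.6]
gripper_width: 87.2
gripper_force: 0.0
```

```bash
python3 d.py 415.7 -300.8 23; python3 - <<'E'
from h import *
im=capture("scene");c=cv2.resize(im[110:200,200:340],None,fx=5,fy=5,interpolation=cv2.INTER_CUBIC);cv2.imwrite("pics/p1.png",c)
E
```

```text
t 3.3 pos [ 413.1 -303.3   22.7] rot [-3.140e+00 -2.000e-03  1.722e+00] F [-0.1  0.7  0.6] w 87.2 gf 0.0
shift [ 2.1  3.  -0.3] roll -0.0
```

View pics/p1.png

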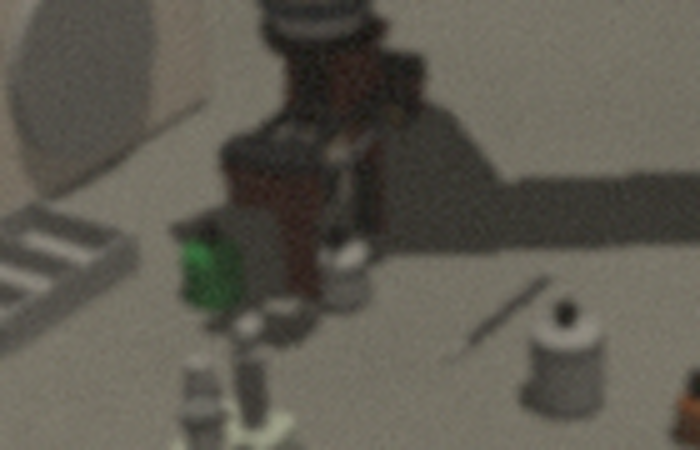

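Emit:
jog_arm(
  targets=[
    [[0,0,0],0,87],
    [[0,0,0],0,70],
    [[0,0,0],0,55],
    [[0,0,0],0,45],
    [[0,0,0],0,38],
    [[0,0,0],0,34],
    [[0,0,0],0,34],
    [[0,0,0],0,34],
  ],
  force=15,
)

```text
time_s: 4.15
tcp_pos: [414.2, -304.0, 24.5]
tool_rot: [3.141, 0.001, 1.722]
force: [1.6, 0.6, 1.4]
gripper_width: 39.7
gripper_force: 21.8
```

```bash
python3 d.py 415.7 -300.8 23
```

```text
t 4.15 pos [ 414.2 -304.    24.5] rot [3.141e+00 1.000e-03 1.722e+00] F [1.6 0.6 1.4] w 39.7 gf 21.8
shift [2.9 2.  1.5] roll -0.0
```

Emit:
jog_arm(
  targets=[
    [[0,0,-3],0,34],
    [[0,0,-10],0,34],
    [[0,0,-25],0,34],
    [[0,0,-45],0,34],
    [[0,0,-65],0,34],
    [[0,0,-85],0,34],
    [[0,0,-97],0,34],
    [[0,0,-100],0,34],
  ],
)

```text
time_s: 4.95
tcp_pos: [414.3, -304.2, 125.8]
tool_rot: [3.14, 0.002, 1.722]
force: [0.3, 0.1, -1.4]
gripper_width: 39.6
gripper_force: 21.5
```

```bash
python3 d.py 415.7 -300.8 123; python3 - <<'E'
from h import *
im=capture("scene");c=cv2.resize(im[90:190,200:340],None,fx=4,fy=4,interpolation=cv2.INTER_CUBIC)
im=capture("top");e=cv2.resize(im[190:290,390:530],None,fx=4,fy=4,interpolation=cv2.INTER_CUBIC)
cv2.imwrite("pics/p2.png",cv2.resize(np.hstack([c,e]),(800,286)))
E
```

```text
t 4.95 pos [ 414.3 -304.2  125.8] rot [3.140e+00 2.000e-03 1.722e+00] F [ 0.3  0.1 -1.4] w 39.6 gf 21.5
shift [3.2 1.9 2.8] roll -0.0
```

View pics/p2.png

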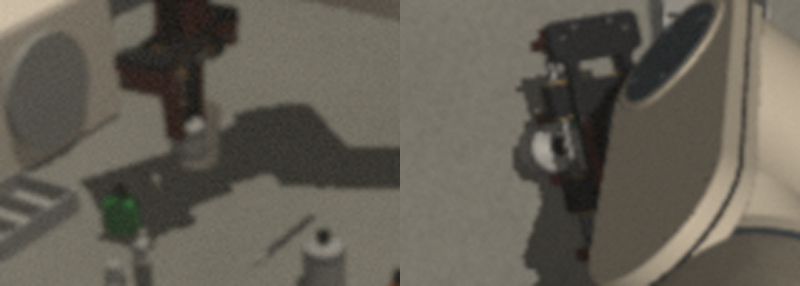

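```bash
python3 - <<'E'
from h import *
for z in(150,154,158):print(back((445.8,241.5),z,"top"))
print(back((233.7,133),150,"scene"))
print(proj([[414,-304,126],[414,-304,187],[414,-304,107]],"top"),proj([[414,-304,126],[414,-304,107]],"scene"))
E
```

```text
[ 412.87778706 -300.27249382]
[ 412.71875142 -298.80220405]
[ 412.55971577 -297.33191428]
[ 477.38320612 -379.78531391]
[[443.62462572 241.45468431]
 [453.64422718 240.19522156]
 [440.77946581 241.81232058]] [[264.55007673 137.25950943]
 [264.95812122 142.37045649]]
```

Emit:
jog_arm(
  targets=[
    [[8,5,-10],0,34],
    [[25,14,-22],0,34],
    [[50,28,-32],0,34],
    [[80,45,-38],0,34],
    [[115,65,-40],0,34],
    [[150,85,-40],0,34],
    [[185,104,-40],0,34],
    [[220,124,-40],0,34],
  ],
)

```text
time_s: 5.85
tcp_pos: [503.0, -65.4, 164.0]
tool_rot: [-3.14, -0.0, 1.722]
force: [0.6, -1.1, -1.1]
gripper_width: 40.2
gripper_force: 21.5
```

Emit:
jog_arm(
  targets=[
    [[35,20,0],0,34],
    [[70,40,0],0,34],
    [[105,59,2],0,34],
    [[140,79,10],0,34],
    [[168,95,20],0,34],
    [[186,105,32],0,34],
    [[196,111,42],0,34],
    [[200,113,50],0,34],
  ],
)

```text
time_s: 6.65
tcp_pos: [584.4, 148.2, 113.1]
tool_rot: [-3.14, 0.0, 1.723]
force: [0.4, -0.4, -0.7]
gripper_width: 40.0
gripper_force: 21.5
```

```bash
python3 d.py 585 147 31; python3 - <<'E'
from h import *
s=ctrl.get_state()["tcp_pos"]
print(proj(s+[0,0,30],"top"),proj(s+[0,0,30],"scene"))
im=capture("top");u,v=proj(s+[0,0,30],"top")[0].astype(int);print(u,v)
e=cv2.resize(im[v-25:v+25,u-25:u+25],None,fx=8,fy=8,interpolation=cv2.INTER_CUBIC)
im=capture("scene");u,v=proj(s+[0,0,30],"scene")[0].astype(int);print(u,v)
c=cv2.resize(im[v-25:v+25,u-25:u+25],None,fx=8,fy=8,interpolation=cv2.INTER_CUBIC)
cv2.imwrite("pics/p3.png",np.hstack([e,c]))
E
```

```text
t 6.65 pos [584.4 148.2 113.1] rot [-3.14   0.     1.723] F [ 0.4 -0.4 -0.7] w 40.0 gf 21.5
shift [-1.2  0.6 82.1] roll 0.001
[[248.4584037  169.82125516]] [[362.92621318 194.51922792]]
248 169
362 194
```

View pics/p3.png

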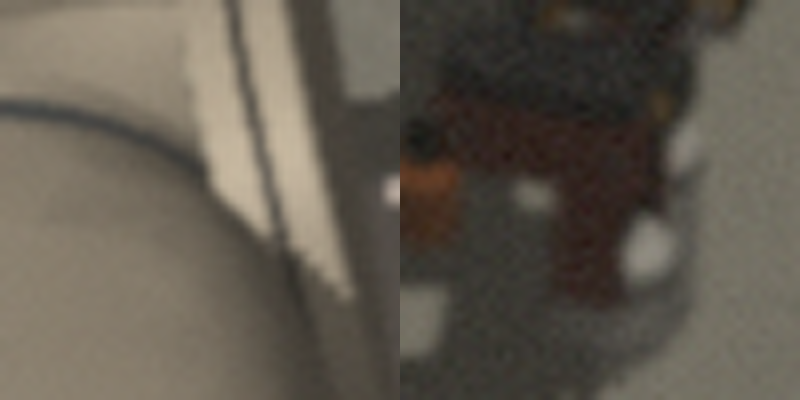

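```bash
python3 - <<'E'
from h import *
P=np.array([584.4,148.2,113]);tx=np.array([-.15,.9886,0]);ty=np.array([.9886,.15,0])
th=np.linspace(0,2*np.pi,60)
for o in(0,5,10,15):
    c=P+tx*o;b=np.array([c+[21*np.cos(t),21*np.sin(t),z] for t in th for z in(-23,7)])
    q=proj(b,"scene");print(o,"jar cols",q[:,0].min(),q[:,0].max(),"low row",q[:,1].max())
for s in(20,28,36):print(s,proj([P+ty*s+tx*k+[0,0,-19] for k in(-10,10)],"scene"))
E
```

```text
0 jar cols 354.5879201388245 370.36873028209726 low row 215.12580845478917
5 jar cols 356.3090250242281 372.13016907986554 low row 215.51702285502745
10 jar cols 358.03388840495444 373.89550567398317 low row 215.909102657101
15 jar cols 359.7625226059888 375.6647530166272 low row 216.30205073571065
20 [[356.46898928 212.63986162]
 [363.4598959  214.19573306]]
28 [[355.51077744 214.22695156]
 [362.52916639 215.79694203]]
36 [[354.54386339 215.82845498]
 [361.58994651 217.41275765]]
```

Emit:
jog_arm(
  targets=[
    [[-1,0,10],0,34],
    [[-2,0,26],0,34],
    [[-3,0,42],0,34],
    [[-3,0,56],0,34],
    [[-3,0,66],0,34],
    [[-3,0,73],0,34],
    [[-3,0,78],0,34],
    [[-3,0,80],0,34],
  ],
)

```text
time_s: 7.55
tcp_pos: [585.2, 144.2, 33.8]
tool_rot: [-3.141, 0.0, 1.722]
force: [-0.2, 1.0, -0.5]
gripper_width: 40.0
gripper_force: 21.5
```

Emit:
jog_arm(
  targets=[
    [[0,0,0.3],0,34],
    [[0,0,0.6],0,34],
    [[0,0,0.9],0,34],
    [[0,0,1.2],0,34],
    [[0,0,1.5],0,34],
    [[0,0,1.8],0,34],
    [[0,0,1.8],0,34],
    [[0,0,1.8],0,34],
  ],
)

```text
time_s: 8.35
tcp_pos: [585.4, 144.2, 32.6]
tool_rot: [3.141, -0.0, 1.722]
force: [-0.4, -0.2, 0.1]
gripper_width: 39.9
gripper_force: 21.5
```

```bash
python3 d.py 584.8 145.4 32.5
```

```text
t 8.35 pos [585.4 144.2  32.6] rot [ 3.141 -0.     1.722] F [-0.4 -0.2  0.1] w 39.9 gf 21.5
shift [ 1.3 -0.4  0.1] roll -0.0
```

Emit:
jog_arm(
  targets=[
    [[1,0,0.2],0,34],
    [[1,0,0.4],0,34],
    [[1,0,0.6],0,34],
    [[1,0,0.8],0,34],
    [[1,0,1.0],0,34],
    [[1,0,1.2],0,34],
    [[1,0,1.2],0,34],
    [[1,0,1.2],0,34],
  ],
)

```text
time_s: 9.15
tcp_pos: [585.4, 144.7, 32.4]
tool_rot: [3.141, 0.001, 1.722]
force: [-2.9, -3.9, 11.2]
gripper_width: 40.2
gripper_force: 22.0
```

Emit:
jog_arm(
  targets=[
    [[0,0,-0.5],0,34],
    [[0,0,-0.7],0,40],
    [[0,0,-0.7],0,43],
    [[0,0,-0.7],0,48],
    [[0,0,-0.7],0,55],
    [[0,0,-0.7],0,65],
    [[0,0,-0.7],0,75],
    [[0,0,-0.7],0,87],
  ],
)

```text
time_s: 9.95
tcp_pos: [585.1, 145.2, 31.8]
tool_rot: [-3.141, -0.0, 1.722]
force: [0.1, 0.6, -0.2]
gripper_width: 75.1
gripper_force: 0.0
```

Emit:
jog_arm(
  targets=[
    [[0,0,0],0,87],
    [[0,0,-5],0,87],
    [[0,0,-20],0,87],
    [[0,0,-45],0,87],
    [[0,0,-75],0,87],
    [[0,0,-110],0,87],
    [[0,0,-140],0,87],
    [[0,0,-160],0,87],
  ],
)

```text
time_s: 10.75
tcp_pos: [586.1, 145.4, 196.0]
tool_rot: [3.137, -0.0, 1.722]
force: [0.3, 0.2, -0.8]
gripper_width: 86.9
gripper_force: 0.0
```

```bash
python3 d.py 448.7 -96.3 140
```

```text
t 10.75 pos [586.1 145.4 196. ] rot [ 3.137 -0.     1.722] F [ 0.3  0.2 -0.8] w 86.9 gf 0.0
shift [-218.3 -172.5   55.2] roll -0.0
```

Emit:
jog_arm(
  targets=[
    [[-12,-10,0],0,87],
    [[-42,-33,0],0,87],
    [[-80,-63,0],0,87],
    [[-118,-93,0],0,87],
    [[-156,-123,0],0,87],
    [[-190,-150,10],0,87],
    [[-210,-166,30],0,87],
    [[-217,-172,52],0,87],
  ],
)

```text
time_s: 11.55
tcp_pos: [445.1, -97.4, 139.4]
tool_rot: [-3.141, 0.0, 1.719]
force: [0.6, 0.1, 0.3]
gripper_width: 86.8
gripper_force: 0.0
```

```bash
python3 d.py 448.7 -96.3 38; python3 - <<'E'
from h import *
im=capture("top");e=cv2.resize(im[140:260,220:380],None,fx=5,fy=5,interpolation=cv2.INTER_CUBIC)
cv2.imwrite("pics/q1.png",e)
u,v=proj([583.8,151.8,60],"top")[0];print(u,v)
E
```

```text
t 11.55 pos [445.1 -97.4 139.4] rot [-3.141  0.     1.719] F [0.6 0.1 0.3] w 86.8 gf 0.0
shift [  0.6   3.8 101.4] roll -0.003
252.12861922495082 177.65561042096866
```

View pics/q1.png

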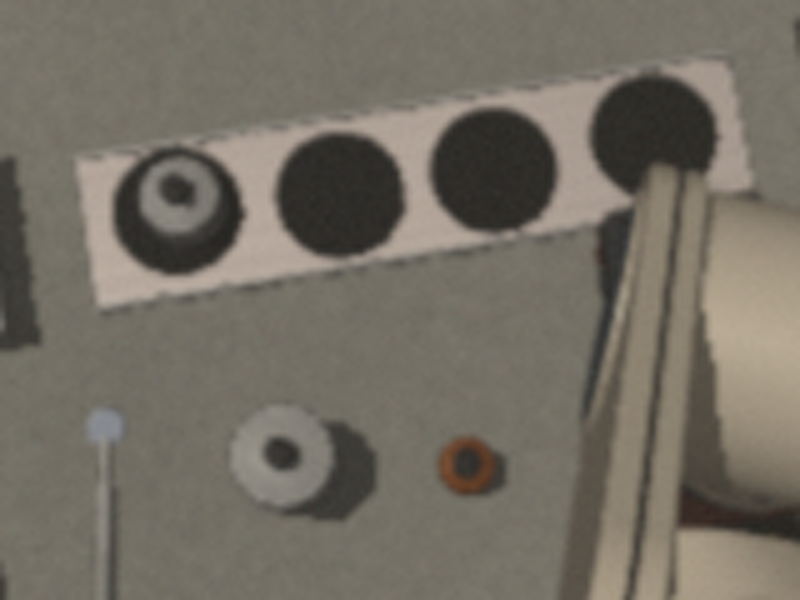

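```bash
python3 - <<'E'
from h import *
print(back((255.1,177.5),60,"top"),back((255.5,178.5),40,"top"))
capture("scene");capture("top")
for n in("scene","top"):
  e=proj([583.8,151.8,36],n)[0]
  for d in silhouettes("jar_p",n):
    ys,xs=np.nonzero(d["pixels"])
    if abs(xs.mean()-e[0])<15:
      print(n,d["rect"],xs.min(),xs.max(),ys.min(),ys.max(),xs.mean(),ys.mean())
  for dy in(0,-4,-8):
    c=np.array([583.8,151.8+dy,0]);th=np.linspace(0,6.28,60)
    b=np.array([c+[r*np.cos(t),r*np.sin(t),z] for t in th for r,z in((21,8),(21,38),(8,64))])
    q=cv2.convexHull(proj(b,n).astype(np.float32));m=cv2.moments(q);print(n,dy,q.min((0,1)),q.max((0,1)),m["m10"]/m["m00"],m["m01"]/m["m00"])
im=capture("scene");c=cv2.resize(im[195:255,320:400],None,fx=8,fy=8,interpolation=cv2.INTER_CUBIC);cv2.imwrite("pics/p4.png",c)
E
```

```text
[584.14145383 144.27795498] [585.84653927 146.0325151 ]
scene [365.9, 195.2, 18.1, 26.9] 357 374 180 210 365.68398268398266 195.88311688311688
scene [361.4, 227.1, 15.1, 19.8] 354 368 217 237 360.91093117408906 227.42105263157896
scene 0 [355.02502 216.9415 ] [370.31598 239.21054] 362.6938822352258 228.9548593484783
scene -4 [353.77747 216.52252] [369.0344  238.76755] 361.4269000660528 228.5241241796049
scene -8 [352.53278 216.10455] [367.7558 238.3256] 360.1628584108091 228.09440017594937
top [256.0, 179.9, 14.4, 22.1] 248 264 170 188 256.0326530612245 179.32244897959183
top 0 [245.2564  171.56999] [262.83316 189.4744 ] 254.0799242513172 180.5140644136655
top -4 [246.8023  171.55804] [264.33032 189.46092] 255.60297787839357 180.50029570088918
top -8 [248.3479  171.54611] [265.82715 189.44745] 257.125721064322 180.48652756703822
```

View pics/p4.png

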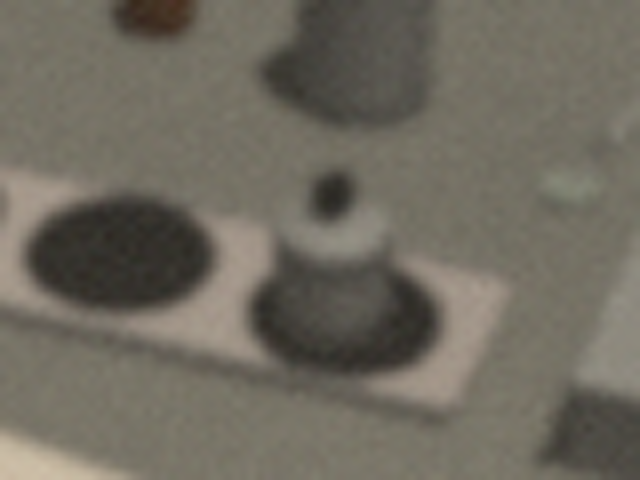

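```bash
python3 d.py 448.7 -96.3 38
```

```text
t 11.85 pos [448.3 -95.  140.7] rot [3.141 0.    1.722] F [-0.4 -0.3 -0. ] w 87.2 gf 0.0
shift [-1.300e+00  1.000e-01  1.027e+02] roll 0.0
```

Emit:
jog_arm(
  targets=[
    [[-1,0,10],0,87],
    [[-1,0,30],0,87],
    [[-1,0,52],0,87],
    [[-1,0,74],0,87],
    [[-1,0,92],0,87],
    [[-1,0,102],0,87],
    [[-1,0,104],0,87],
    [[-1,0,104],0,87],
  ],
)

```text
time_s: 12.65
tcp_pos: [448.1, -96.1, 36.0]
tool_rot: [-3.142, -0.0, 1.722]
force: [-0.6, -0.1, -0.7]
gripper_width: 87.0
gripper_force: 0.0
```

Emit:
jog_arm(
  targets=[
    [[0,0,0],0,80],
    [[0,0,0],0,70],
    [[0,0,0],0,60],
    [[0,0,0],0,50],
    [[0,0,0],0,44],
    [[0,0,0],0,40],
    [[0,0,0],0,38],
    [[0,0,0],0,38],
  ],
)

```text
time_s: 13.45
tcp_pos: [448.4, -96.4, 36.2]
tool_rot: [3.141, 0.0, 1.722]
force: [2.1, 0.1, 2.1]
gripper_width: 46.3
gripper_force: 15.0
```

```bash
python3 d.py 448.7 -96.3 38
```

```text
t 13.45 pos [448.4 -96.4  36.2] rot [3.141 0.    1.722] F [2.1 0.1 2.1] w 46.3 gf 15.0
shift [ 0.   0.3 -1.8] roll -0.0
```

Emit:
jog_arm(
  targets=[
    [[0,0,-3],0,38],
    [[0,0,-12],0,38],
    [[0,0,-30],0,38],
    [[0,0,-52],0,38],
    [[2,3,-74],0,38],
    [[8,9,-92],0,38],
    [[18,22,-102],0,38],
    [[32,38,-105],0,38],
  ],
)

```text
time_s: 14.25
tcp_pos: [481.0, -58.9, 142.7]
tool_rot: [3.14, 0.001, 1.721]
force: [0.4, -0.2, -2.1]
gripper_width: 46.4
gripper_force: 15.0
```

Emit:
jog_arm(
  targets=[
    [[17,20,0],0,38],
    [[36,43,0],0,38],
    [[55,66,0],0,38],
    [[74,89,2],0,38],
    [[90,108,12],0,38],
    [[100,121,25],0,38],
    [[105,126,40],0,38],
    [[105.5,126.6,55],0,38],
  ],
)

```text
time_s: 15.05
tcp_pos: [589.7, 64.8, 85.1]
tool_rot: [-3.141, 0.0, 1.723]
force: [-0.5, 0.1, -1.4]
gripper_width: 46.3
gripper_force: 15.0
```

Emit:
jog_arm(
  targets=[
    [[0,0,12],0,38],
    [[0,0,22],0,38],
    [[0,0,30],0,38],
    [[0,0,35],0,38],
    [[0,0,38],0,38],
    [[0,0,40],0,38],
    [[0,0,40],0,38],
    [[0,0,40],0,38],
  ],
)

```text
time_s: 15.85
tcp_pos: [590.2, 64.4, 46.3]
tool_rot: [3.141, 0.0, 1.722]
force: [-0.4, -0.1, -2.2]
gripper_width: 46.5
gripper_force: 15.0
```

```bash
python3 d.py 590.6 64.5 44.2
```

```text
t 15.85 pos [590.2  64.4  46.3] rot [3.141 0.    1.722] F [-0.4 -0.1 -2.2] w 46.5 gf 15.0
shift [0.  0.4 2.1] roll -0.0
```

Emit:
jog_arm(
  targets=[
    [[0,0,0.6],0,38],
    [[0,0,1.1],0,38],
    [[0,0,1.5],0,38],
    [[0,0,1.8],0,38],
    [[0,0,2.1],0,38],
    [[0,0,2.3],0,38],
    [[0,0,2.3],0,38],
    [[0,0,2.3],0,38],
  ],
)

```text
time_s: 16.65
tcp_pos: [590.0, 64.5, 44.2]
tool_rot: [3.141, -0.0, 1.722]
force: [-2.1, -0.7, 5.5]
gripper_width: 46.5
gripper_force: 15.0
```

Contact with about 7 N over the weight; release and rise.

Emit:
jog_arm(
  targets=[
    [[0,0,-0.3],0,42],
    [[0,0,-0.3],0,46],
    [[0,0,-0.3],0,49],
    [[0,0,-0.3],0,54],
    [[0,0,-0.3],0,62],
    [[0,0,-0.3],0,72],
    [[0,0,-0.3],0,82],
    [[0,0,-0.3],0,87],
  ],
)

```text
time_s: 17.45
tcp_pos: [589.9, 64.4, 43.9]
tool_rot: [-3.142, -0.0, 1.722]
force: [-0.4, -1.1, -0.1]
gripper_width: 82.6
gripper_force: 0.0
```

Emit:
jog_arm(
  targets=[
    [[0,0,0],0,87],
    [[0,0,-5],0,87],
    [[0,0,-20],0,87],
    [[0,0,-45],0,87],
    [[0,0,-75],0,87],
    [[0,0,-100],0,87],
    [[0,0,-115],0,87],
    [[0,0,-120],0,87],
  ],
)

```text
time_s: 18.25
tcp_pos: [591.0, 64.5, 166.5]
tool_rot: [3.138, 0.0, 1.722]
force: [0.6, -0.4, 0.2]
gripper_width: 87.0
gripper_force: 0.0
```

```bash
python3 d.py 446.2 88.7 140
```

```text
t 18.25 pos [591.   64.5 166.5] rot [3.138 0.    1.722] F [ 0.6 -0.4  0.2] w 87.0 gf 0.0
shift [  45.7 -139.6   26. ] roll -0.0
```

Emit:
jog_arm(
  targets=[
    [[4,-12,0],0,87],
    [[12,-37,0],0,87],
    [[22,-67,0],0,87],
    [[32,-97,0],0,87],
    [[40,-121,0],0,87],
    [[44,-135,5],0,87],
    [[45.7,-139,18],0,87],
    [[45.7,-139,38],0,87],
  ],
)

```text
time_s: 19.05
tcp_pos: [443.5, 88.8, 125.2]
tool_rot: [-3.14, -0.0, 1.722]
force: [1.1, -0.8, -0.0]
gripper_width: 87.0
gripper_force: 0.0
```

Emit:
jog_arm(
  targets=[
    [[0,0,18],0,87],
    [[0,0,36],0,87],
    [[0,0,52],0,87],
    [[0,0,65],0,87],
    [[0,0,73],0,87],
    [[0,0,76],0,87],
    [[0,0,76],0,87],
    [[0,0,76],0,87],
  ],
)

```text
time_s: 19.85
tcp_pos: [445.7, 88.7, 50.2]
tool_rot: [3.141, -0.0, 1.722]
force: [-0.8, -0.6, -0.1]
gripper_width: 87.0
gripper_force: 0.0
```

```bash
python3 d.py 446.2 88.7 50
```

```text
t 19.85 pos [445.7  88.7  50.2] rot [ 3.141 -0.     1.722] F [-0.8 -0.6 -0.1] w 87.0 gf 0.0
shift [-0.1  0.5  0.2] roll -0.0
```

Emit:
jog_arm(
  targets=[
    [[0,0,0],0,80],
    [[0,0,0],0,70],
    [[0,0,0],0,62],
    [[0,0,0],0,54],
    [[0,0,0],0,48],
    [[0,0,0],0,44],
    [[0,0,0],0,42],
    [[0,0,0],0,42],
  ],
)

```text
time_s: 20.65
tcp_pos: [446.5, 88.8, 50.3]
tool_rot: [3.14, -0.0, 1.722]
force: [2.9, -0.1, 2.4]
gripper_width: 51.5
gripper_force: 15.0
```

Emit:
jog_arm(
  targets=[
    [[0,0,-3],0,42],
    [[0,0,-12],0,42],
    [[0,0,-30],0,42],
    [[0,0,-52],0,42],
    [[0,0,-75],0,42],
    [[0,0,-97],0,42],
    [[0,0,-112],0,42],
    [[0,0,-118],0,42],
  ],
)

```text
time_s: 21.45
tcp_pos: [445.6, 88.7, 169.5]
tool_rot: [3.14, -0.0, 1.722]
force: [0.4, -0.3, -3.2]
gripper_width: 51.5
gripper_force: 15.0
```

```bash
python3 d.py 603.4 -18.8 58.4
```

```text
t 21.45 pos [445.6  88.7 169.5] rot [ 3.14  -0.     1.722] F [ 0.4 -0.3 -3.2] w 51.5 gf 15.0
shift [-130.   139.7  111.3] roll -0.0
```

Emit:
jog_arm(
  targets=[
    [[-8,9,0],0,42],
    [[-25,27,0],0,42],
    [[-46,49,0],0,42],
    [[-70,75,0],0,42],
    [[-93,100,0],0,42],
    [[-112,120,2],0,42],
    [[-125,134,10],0,42],
    [[-130,139.5,24],0,42],
  ],
)

```text
time_s: 22.25
tcp_pos: [604.9, -20.5, 142.8]
tool_rot: [3.141, 0.0, 1.72]
force: [0.1, 0.4, -3.2]
gripper_width: 51.4
gripper_force: 15.0
```

Emit:
jog_arm(
  targets=[
    [[0,0,20],0,42],
    [[0,0,40],0,42],
    [[0,0,57],0,42],
    [[0,0,70],0,42],
    [[0,0,78],0,42],
    [[0,0,82],0,42],
    [[0,0,84],0,42],
    [[0,0,84],0,42],
  ],
)

```text
time_s: 23.05
tcp_pos: [603.4, -18.8, 60.3]
tool_rot: [3.141, 0.0, 1.722]
force: [0.9, -0.2, -2.8]
gripper_width: 51.8
gripper_force: 15.0
```

```bash
python3 d.py 603.4 -18.8 58.3
```

```text
t 23.05 pos [603.4 -18.8  60.3] rot [3.141 0.    1.722] F [ 0.9 -0.2 -2.8] w 51.8 gf 15.0
shift [ 0. -0.  2.] roll -0.0
```

Emit:
jog_arm(
  targets=[
    [[0,0,0.6],0,42],
    [[0,0,1.1],0,42],
    [[0,0,1.5],0,42],
    [[0,0,1.8],0,42],
    [[0,0,2.0],0,42],
    [[0,0,2.2],0,42],
    [[0,0,2.2],0,42],
    [[0,0,2.2],0,42],
  ],
)

```text
time_s: 23.85
tcp_pos: [603.4, -18.9, 58.2]
tool_rot: [3.141, 0.0, 1.722]
force: [-0.9, -0.4, 4.3]
gripper_width: 51.8
gripper_force: 15.0
```

Emit:
jog_arm(
  targets=[
    [[0,0,-0.3],0,47],
    [[0,0,-0.3],0,51],
    [[0,0,-0.3],0,55],
    [[0,0,-0.3],0,60],
    [[0,0,-0.3],0,68],
    [[0,0,-0.3],0,76],
    [[0,0,-0.3],0,84],
    [[0,0,-0.3],0,87],
  ],
)

```text
time_s: 24.65
tcp_pos: [603.1, -18.8, 58.0]
tool_rot: [-3.141, -0.0, 1.722]
force: [-0.1, 1.2, 0.4]
gripper_width: 86.4
gripper_force: 0.0
```

Emit:
jog_arm(
  targets=[
    [[0,0,0],0,87],
    [[0,0,-5],0,87],
    [[0,0,-20],0,87],
    [[0,0,-45],0,87],
    [[0,0,-75],0,87],
    [[0,0,-100],0,87],
    [[0,0,-118],0,87],
    [[0,0,-125],0,87],
  ],
)

```text
time_s: 25.45
tcp_pos: [604.5, -18.9, 186.5]
tool_rot: [3.137, 0.001, 1.722]
force: [-0.6, 0.2, 0.0]
gripper_width: 86.4
gripper_force: 0.0
```

Emit:
jog_arm(
  targets=[
    [[10,-5,0],0,87],
    [[35,-17,0],0,87],
    [[70,-35,0],0,87],
    [[108,-54,0],0,87],
    [[146,-73,0],0,87],
    [[184,-92,0],0,87],
    [[215,-107,0],0,87],
    [[240,-120,0],0,87],
  ],
)

```text
time_s: 26.25
tcp_pos: [445.6, 201.7, 182.1]
tool_rot: [-3.139, 0.0, 1.723]
force: [0.8, 0.1, 0.6]
gripper_width: 86.8
gripper_force: 0.0
```

Emit:
jog_arm(
  targets=[
    [[25,-12,0],0,87],
    [[50,-25,0],0,87],
    [[70,-35,0],0,87],
    [[84,-42,0],0,87],
    [[92,-46,0],0,87],
    [[95.5,-47.5,0],0,87],
    [[95.5,-47.5,0],0,87],
    [[95.5,-47.5,0],0,87],
  ],
)

```text
time_s: 27.05
tcp_pos: [387.2, 287.2, 182.9]
tool_rot: [-3.141, 0.0, 1.721]
force: [0.5, 0.3, -1.0]
gripper_width: 87.1
gripper_force: 0.0
```

```bash
python3 d.py 387.5 288 66; python3 - <<'E'
from h import *
im=capture("top");e=cv2.resize(im[140:260,220:380],None,fx=5,fy=5,interpolation=cv2.INTER_CUBIC)
im=capture("scene");c=cv2.resize(im[150:260,240:480],None,fx=3,fy=3,interpolation=cv2.INTER_CUBIC)
cv2.imwrite("pics/r1.png",e);cv2.imwrite("pics/r2.png",c)
E
```

```text
t 27.05 pos [387.2 287.2 182.9] rot [-3.141  0.     1.721] F [ 0.5  0.3 -1. ] w 87.1 gf 0.0
shift [  0.7   0.5 116.9] roll -0.001
```

View pics/r1.png

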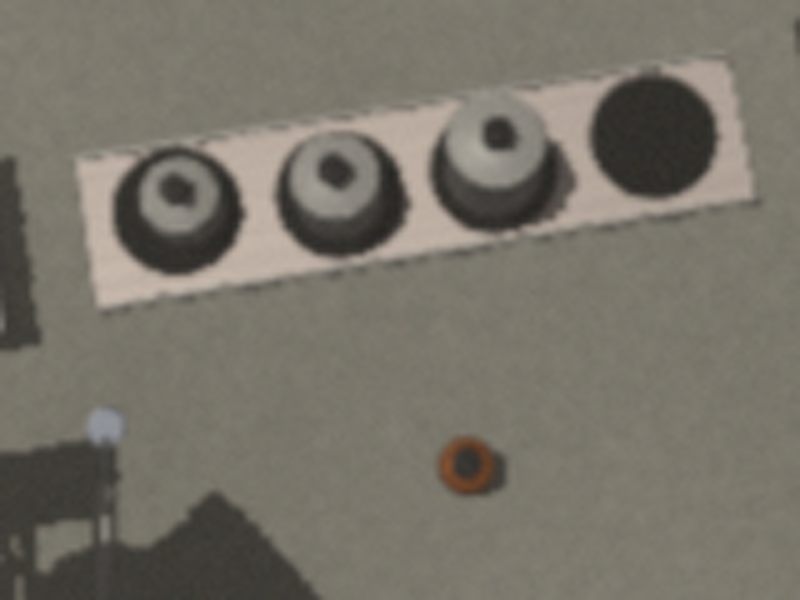

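View pics/r2.png

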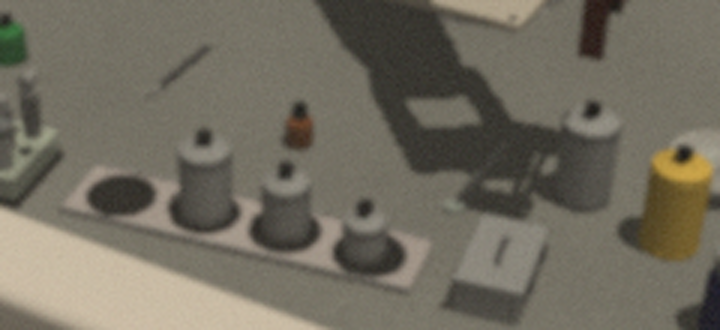

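Emit:
jog_arm(
  targets=[
    [[0.5,0.3,10],0,87],
    [[0.5,0.3,30],0,87],
    [[0.5,0.3,55],0,87],
    [[0.5,0.3,80],0,87],
    [[0.5,0.3,100],0,87],
    [[0.5,0.3,113],0,87],
    [[0.5,0.3,117],0,87],
    [[0.5,0.3,117],0,87],
  ],
)

```text
time_s: 27.95
tcp_pos: [387.2, 288.0, 65.7]
tool_rot: [-3.141, 0.0, 1.722]
force: [-0.3, 0.1, 0.1]
gripper_width: 87.1
gripper_force: 0.0
```

Emit:
jog_arm(
  targets=[
    [[0,0,0],0,80],
    [[0,0,0],0,72],
    [[0,0,0],0,65],
    [[0,0,0],0,58],
    [[0,0,0],0,52],
    [[0,0,0],0,48],
    [[0,0,0],0,46],
    [[0,0,0],0,46],
  ],
)

```text
time_s: 28.75
tcp_pos: [387.3, 288.3, 66.4]
tool_rot: [3.141, -0.0, 1.722]
force: [-1.7, -0.4, 6.9]
gripper_width: 56.7
gripper_force: 15.0
```

```bash
python3 d.py 387.5 288 66; python3 - <<'E'
from h import *
im=capture("scene");c=cv2.resize(im[150:230,400:490],None,fx=6,fy=6,interpolation=cv2.INTER_CUBIC)
cv2.imwrite("pics/s1.png",c)
E
```

```text
t 28.75 pos [387.3 288.3  66.4] rot [ 3.141 -0.     1.722] F [-1.7 -0.4  6.9] w 56.7 gf 15.0
shift [-0.3  0.1  0.4] roll -0.0
```

View pics/s1.png

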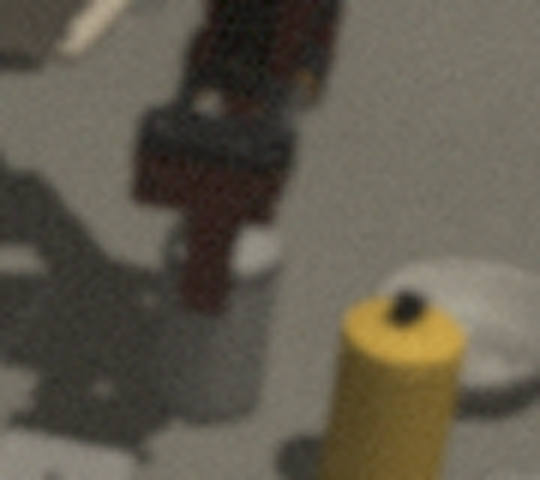

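Emit:
jog_arm(
  targets=[
    [[0,0,-3],0,46],
    [[0,0,-10],0,46],
    [[0,0,-25],0,46],
    [[0,0,-47],0,46],
    [[0,0,-72],0,46],
    [[0,0,-97],0,46],
    [[0,0,-117],0,46],
    [[0,0,-128],0,46],
  ],
  force=25,
)

```text
time_s: 29.6
tcp_pos: [387.7, 288.5, 195.9]
tool_rot: [3.14, -0.001, 1.722]
force: [0.2, -0.4, -2.3]
gripper_width: 56.1
gripper_force: 25.0
```

```bash
python3 d.py 622.9 -105.3 74
```

```text
t 29.6 pos [387.7 288.5 195.9] rot [ 3.140e+00 -1.000e-03  1.722e+00] F [ 0.2 -0.4 -2.3] w 56.1 gf 25.0
shift [-424.8  173.1  121.8] roll -0.0
```

Emit:
jog_arm(
  targets=[
    [[-8,3,0],0,46],
    [[-25,10,0],0,46],
    [[-50,20,0],0,46],
    [[-80,33,0],0,46],
    [[-113,46,0],0,46],
    [[-147,60,0],0,46],
    [[-181,74,0],0,46],
    [[-215,88,0],0,46],
  ],
)

```text
time_s: 30.4
tcp_pos: [506.4, 86.8, 192.7]
tool_rot: [-3.139, 0.0, 1.722]
force: [1.0, -0.7, -2.6]
gripper_width: 56.8
gripper_force: 25.0
```

Emit:
jog_arm(
  targets=[
    [[-34,14,0],0,46],
    [[-68,28,0],0,46],
    [[-102,41,0],0,46],
    [[-136,55,0],0,46],
    [[-166,67,0],0,46],
    [[-190,77,0],0,46],
    [[-204,83,0],0,46],
    [[-209.6,85.3,0],0,46],
  ],
)

```text
time_s: 31.2
tcp_pos: [622.2, -106.8, 192.7]
tool_rot: [-3.14, -0.001, 1.72]
force: [-0.5, 0.9, -3.5]
gripper_width: 56.7
gripper_force: 25.0
```

Emit:
jog_arm(
  targets=[
    [[0,0,4],0,46],
    [[0,0,14],0,46],
    [[0,0,28],0,46],
    [[0,0,44],0,46],
    [[0,0,60],0,46],
    [[0,0,76],0,46],
    [[0,0,88],0,46],
    [[0,0,95],0,46],
  ],
)

```text
time_s: 32.0
tcp_pos: [621.8, -105.3, 97.2]
tool_rot: [-3.14, -0.001, 1.722]
force: [-0.2, -0.0, -3.1]
gripper_width: 56.5
gripper_force: 25.0
```

```bash
python3 d.py 622.9 -105.3 74
```

```text
t 32.0 pos [ 621.8 -105.3   97.2] rot [-3.140e+00 -1.000e-03  1.722e+00] F [-0.2 -0.  -3.1] w 56.5 gf 25.0
shift [-0.1  1.2 23.2] roll -0.0
```

Emit:
jog_arm(
  targets=[
    [[0,0,6],0,46],
    [[0,0,11],0,46],
    [[0,0,15],0,46],
    [[0,0,18],0,46],
    [[0,0,20],0,46],
    [[0,0,21.5],0,46],
    [[0,0,22.5],0,46],
    [[0,0,22.5],0,46],
  ],
)

```text
time_s: 32.8
tcp_pos: [622.5, -105.5, 76.6]
tool_rot: [3.141, 0.0, 1.722]
force: [-0.1, -0.1, -3.3]
gripper_width: 56.2
gripper_force: 25.0
```

```bash
python3 d.py 622.9 -105.3 74
```

```text
t 32.8 pos [ 622.5 -105.5   76.6] rot [3.141 0.    1.722] F [-0.1 -0.1 -3.3] w 56.2 gf 25.0
shift [0.1 0.4 2.6] roll -0.0
```

Emit:
jog_arm(
  targets=[
    [[0,0,0.6],0,46],
    [[0,0,1.1],0,46],
    [[0,0,1.5],0,46],
    [[0,0,1.8],0,46],
    [[0,0,2.1],0,46],
    [[0,0,2.4],0,46],
    [[0,0,2.4],0,46],
    [[0,0,2.4],0,46],
  ],
)

```text
time_s: 33.6
tcp_pos: [622.5, -105.6, 74.5]
tool_rot: [3.142, 0.0, 1.722]
force: [-1.6, -0.3, 1.8]
gripper_width: 56.2
gripper_force: 25.0
```

Emit:
jog_arm(
  targets=[
    [[0,0,0],0,51],
    [[0,0,0],0,56],
    [[0,0,0],0,59],
    [[0,0,0],0,63],
    [[0,0,0],0,69],
    [[0,0,0],0,76],
    [[0,0,0],0,83],
    [[0,0,0],0,87],
  ],
)

```text
time_s: 34.4
tcp_pos: [622.5, -105.5, 74.1]
tool_rot: [3.142, 0.0, 1.722]
force: [0.7, 0.6, 0.5]
gripper_width: 85.8
gripper_force: 0.0
```

Emit:
jog_arm(
  targets=[
    [[0,0,0],0,87],
    [[0,0,-5],0,87],
    [[0,0,-20],0,87],
    [[0,0,-45],0,87],
    [[0,0,-75],0,87],
    [[0,0,-100],0,87],
    [[0,0,-118],0,87],
    [[0,0,-125],0,87],
  ],
)

```text
time_s: 35.2
tcp_pos: [623.8, -105.7, 202.8]
tool_rot: [3.137, 0.002, 1.722]
force: [0.2, -0.1, 0.1]
gripper_width: 86.7
gripper_force: 0.0
```

```bash
python3 d.py 583.8 146.5 199; python3 - <<'E'
from h import *
for n in("top","scene"):
  im=capture(n);print(proj([[622.9,-105.3,114],[603.4,-18.8,96],[590.4,64.4,78],[583.8,151.8,60]],n).round(1))
  c=im[140:240,220:380] if n=="top" else im[170:250,230:390]
  cv2.imwrite(f"pics/f{n}.png",cv2.resize(c,None,fx=5,fy=5,interpolation=cv2.INTER_CUBIC))
E
```

```text
t 35.2 pos [ 623.8 -105.7  202.8] rot [3.137e+00 2.000e-03 1.722e+00] F [ 0.2 -0.1  0.1] w 86.7 gf 0.0
shift [255.4  -1.6   3.3] roll -0.0
[[355.1 156.4]
 [319.5 166.2]
 [286.2 173.3]
 [252.1 177.7]]
[[277.8 185.2]
 [307.1 195.5]
 [334.6 206.7]
 [363.1 219.8]]
```

View pics/fscene.png

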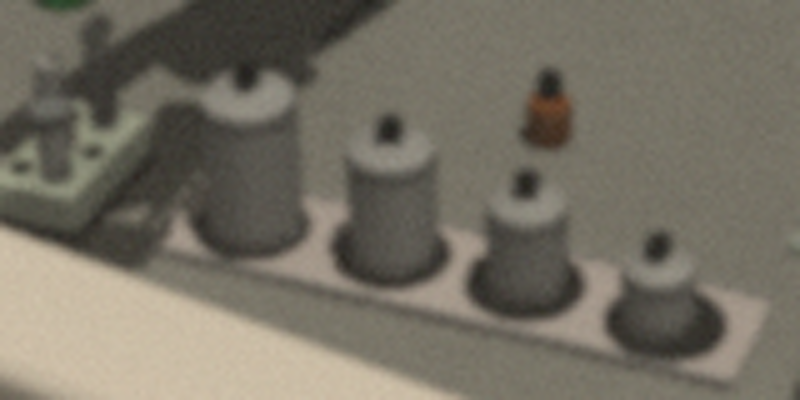

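Emit:
jog_arm(
  targets=[
    [[10,0,0],0,87],
    [[40,0,0],0,87],
    [[80,0.3,0],0,87],
    [[120,0.5,0],0,87],
    [[165,0.7,0],0,87],
    [[210,0.7,0],0,87],
    [[240,0.7,0],0,87],
    [[253.5,0.7,8],0,87],
  ],
)

```text
time_s: 36.1
tcp_pos: [584.1, 148.2, 190.6]
tool_rot: [-3.141, -0.0, 1.725]
force: [-0.5, -0.4, 0.5]
gripper_width: 87.0
gripper_force: 0.0
```

Emit:
jog_arm(
  targets=[
    [[0,0,15],0,87],
    [[0,0,42],0,87],
    [[0,0,72],0,87],
    [[0,0,102],0,87],
    [[0,0,130],0,87],
    [[0,0,148],0,87],
    [[0,0,156],0,87],
    [[0,0,158],0,87],
  ],
)

```text
time_s: 36.9
tcp_pos: [584.0, 143.7, 31.2]
tool_rot: [-3.138, 0.0, 1.72]
force: [-0.2, 0.2, 0.5]
gripper_width: 86.9
gripper_force: 0.0
```

Emit:
jog_arm(
  targets=[
    [[0,0,0],0,80],
    [[0,0,0],0,70],
    [[0,0,0],0,60],
    [[0,0,0],0,50],
    [[0,0,0],0,44],
    [[0,0,0],0,40],
    [[0,0,0],0,36],
    [[0,0,0],0,34],
  ],
  force=15,
)

```text
time_s: 37.7
tcp_pos: [585.1, 145.3, 33.4]
tool_rot: [3.141, -0.0, 1.722]
force: [-0.5, -0.4, 2.7]
gripper_width: 39.2
gripper_force: 15.0
```

```bash
python3 d.py 585 151.5 33
```

```text
t 37.7 pos [585.1 145.3  33.4] rot [ 3.141 -0.     1.722] F [-0.5 -0.4  2.7] w 39.2 gf 15.0
shift [6.1 0.8 0.4] roll -0.0
```

Emit:
jog_arm(
  targets=[
    [[0,0,-2],0,34],
    [[0,0,-5],0,34],
    [[1.5,0,-6],0,34],
    [[3,0,-6],0,34],
    [[4.5,0,-6],0,34],
    [[6,0,-6],0,34],
    [[6.2,0,-5],0,34],
    [[6.2,0,-3],0,34],
  ],
)

```text
time_s: 38.5
tcp_pos: [584.1, 151.4, 36.1]
tool_rot: [3.141, -0.0, 1.722]
force: [-0.9, -0.9, -0.5]
gripper_width: 39.5
gripper_force: 15.0
```

Emit:
jog_arm(
  targets=[
    [[0,0,0.8],0,34],
    [[0,0,1.4],0,34],
    [[0,0,1.9],0,34],
    [[0,0,2.3],0,34],
    [[0,0,2.6],0,34],
    [[0,0,2.9],0,34],
    [[0,0,3.1],0,34],
    [[0,0,3.1],0,34],
  ],
)

```text
time_s: 39.3
tcp_pos: [584.2, 151.3, 33.4]
tool_rot: [3.141, -0.0, 1.722]
force: [-1.0, -0.7, 2.8]
gripper_width: 39.5
gripper_force: 15.0
```

Contact again; release, rise well clear, check.

Emit:
jog_arm(
  targets=[
    [[0,0,0],0,37],
    [[0,0,0],0,40],
    [[0,0,0],0,43],
    [[0,0,0],0,48],
    [[0,0,0],0,56],
    [[0,0,0],0,66],
    [[0,0,0],0,78],
    [[0,0,0],0,87],
  ],
)

```text
time_s: 40.1
tcp_pos: [584.1, 151.3, 33.0]
tool_rot: [-3.142, 0.0, 1.722]
force: [-0.5, -1.0, 0.2]
gripper_width: 76.7
gripper_force: 0.0
```

Emit:
jog_arm(
  targets=[
    [[0,0,0],0,87],
    [[0,0,0],0,87],
    [[0,0,-5],0,87],
    [[0,0,-20],0,87],
    [[0,0,-45],0,87],
    [[0,0,-80],0,87],
    [[0,0,-115],0,87],
    [[0,0,-150],0,87],
  ],
)

```text
time_s: 40.9
tcp_pos: [584.1, 151.3, 185.8]
tool_rot: [3.141, -0.0, 1.722]
force: [1.2, 0.2, -0.8]
gripper_width: 87.0
gripper_force: 0.0
```

Emit:
jog_arm(
  targets=[
    [[0,-10,0],0,87],
    [[10,-40,0],0,87],
    [[30,-80,0],0,87],
    [[50,-120,0],0,87],
    [[75,-150,0],0,87],
    [[100,-170,0],0,87],
    [[110,-180,0],0,87],
    [[110,-180,0],0,87],
  ],
)

```text
time_s: 41.7
tcp_pos: [388.4, 233.5, 183.3]
tool_rot: [-3.142, 0.0, 1.724]
force: [-0.1, -0.4, 0.2]
gripper_width: 87.3
gripper_force: 0.0
```

```bash
python3 - <<'E'
from h import *
t=[]
im=capture("top");t.append(cv2.resize(im[140:210,220:380],None,fx=5,fy=5,interpolation=cv2.INTER_CUBIC)[:250])
im=capture("scene");t.append(cv2.resize(im[175:245,230:390],None,fx=5,fy=5,interpolation=cv2.INTER_CUBIC))
cv2.imwrite("pics/end.png",np.vstack(t)[:600]);print(ctrl.get_state()["time_s"])
E
```

```text
41.8
```

View pics/end.png

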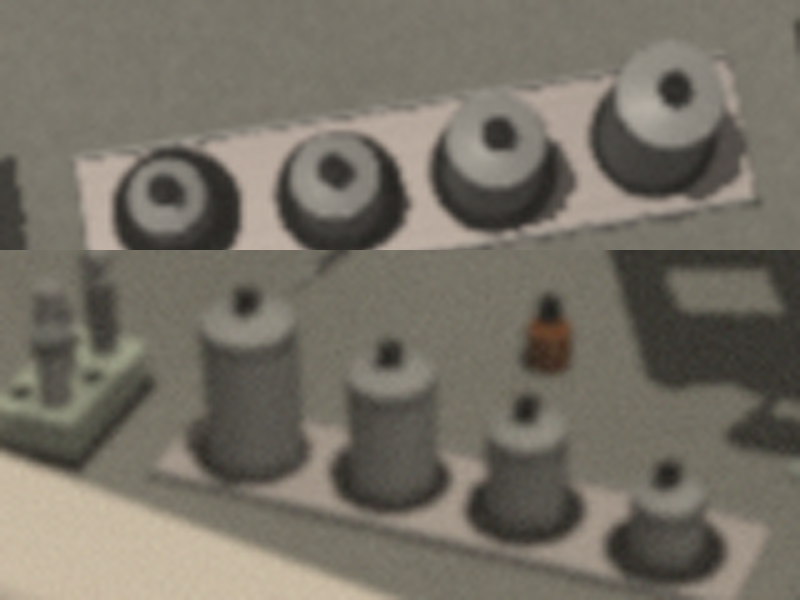

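All four jars stand centred on the rests, with knobs within about 1 px of the predicted positions: s at top (354.7,157), r (319.5,166), q (286.5,173.5), p (252.5,177.5).

```bash
python3 -c "
from plant import order
print(order.hand_in())"
```

```text
the job is handed in; nothing more can be done
None
```

I've handed the job in: all four jars stand upright, centred on their rests, from tallest by the handpiece stand to shortest at the other end, with the clock at about 42 s. The shortest jar first sat about 6 mm off centre, so I lifted it and set it down again.

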